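Check a scooter's brake lever and hold it at the bite

TASK

The brake on the scooter handlebar in the bench clamp has just been fitted. With the outside of your fingers press its brake lever in until it comes up firm short of the bar and keep it there for a second, let it spring right back, then press it firm once more and finish while still holding it there, so that the gap to the grip can be measured. Do not force the lever against its stop, do not grasp anything, and leave the bar, the thumb throttle and the things lying around alone.

Things in the scene. Friction and masses are not known exactly. Their poses are not given: they have to be found in the camera images.
- handlebar: Dark straight scooter handlebar, fixed, 470 mm wide, axis along this frame's y, level, 150 mm above the bench. Origin on the bench under its middle, z up; the brake lever is on its -x side and -y half, the thumb throttle on the +y half. Mid: stem in a clamp post, base plate 160 x 130 mm; the display on the stem reaches 197 mm above the bench. Keep fingers and arm off it.
- grip (a point): Middle of the fixed black rubber grip behind the brake lever, on the bar's axis, 182 mm from the bar's middle, 150 mm above the bench: 31 mm diameter (37 mm at its end flanges), 119 mm long. Not to be touched.
- lever (a joint): Brake lever's angle (rad) about its upright pin: 0 at rest, grows as it is pressed towards the bar; a spring returns it. Through its free travel the push at lever_face is only 1.5 N, rising to 4 N (more if the finger drags along the blade); at 0.30 rad the brake bites and the lever stops hard. Firm: at this stop (past 0.285) with 6 N or more of push; 10 to 15 N is right, past 45 N it is being forced.
- lever_face (a point): Outer face (away from the bar) of the plain aluminium brake lever, mid of its straight finger section, 150 mm above the bench; moves with the lever. x: level into the blade, the way to press; y: level along the blade to the pivot. Blade 6 mm thick, 13 mm high, straight from 28 mm at +y to 20 mm at -y, then a slight outward bend and a 16 mm ball end 32 mm at -y. Under it only flat things under 35 mm.
- lever_pivot (a point): The brake lever's upright pivot pin, fixed, 150 mm above the bench; at rest 36 mm in x and 78 mm in y from lever_face (in that point's axes). lever_face goes round it on an arc: some 26 mm to the stop, at first 0.43 rad and at the stop 0.13 rad to the -y side of its x axis at rest. Free gap between blade and grip: 56 mm at rest, 32 mm at the stop. Its black clamp is 20 mm wide on the bar.
- throttle (a joint): Angle (rad) of the thumb throttle's paddle, 0 at rest, grows as it is pressed (to 0.6). To be left alone.
- throttle_pad (a point): Grey plastic paddle, 14 x 20 mm, of the thumb throttle, on the other half of the bar and on its other (+x) side, a little lower than the bar. To be left alone.
- bottle_mid (a point): Centre of a loose orange plastic bottle, 62 mm diameter, 165 mm tall, upright. To be left alone.
- beaker_mid (a point): Centre of a loose empty glass beaker, 68 mm diameter, 85 mm tall, upright. To be left alone.
- spanner_mid (a point): Loose steel spanner, 160 mm long, lying flat on the bench under the brake side of the bar. To be left alone.
- driver_mid (a point): Loose screwdriver with a black handle, 190 mm long, lying on the bench. To be left alone.

How it is judged:
By the outcome, as a careful person would: the job done as asked, in the order asked, and still so for the second after the job is handed in, while the arm keeps its last pose, push and grip.
It also fails if it takes over 45 s, if anything falls off the work surface, if the arm or the gripper's body presses on something with over 40 N, if the wrist force passes 120 N, or if a joint passes its speed limit or range.

ROBOT

A 6-joint arm with a two-finger parallel gripper is mounted at the origin on the work surface. World frame = base frame: x ahead of the robot, y to its left, z up, the work surface at z = 0. Lengths are in m, angles in rad, forces in N, time in s.
With the tool pointing down it reaches from about 0.35 to 0.95 m from the base axis. Payload 17.4 kg.
Tool frame: the origin (TCP) lies midway between the tips of the shut fingers; the grasp point (between the pads) lies 19 mm behind it; y points along the fingers, x is the direction in which the jaws open and shut, and the axes are right-handed (so a half turn about y gives the same grasp; the last joint's range is limited). The gripper opens to 93 mm and grips with 3 to 60 N. Pads are 15 mm wide; open, the fingers measure 128 mm over their backs; the gripper's body (75 mm by 188 mm) begins 65 mm behind the grasp point.
Start: joints at [1.065, 0.116, 1.442, -0, 1.584, -0.038], TCP at [0.304, 0.602, 0.219] pointing down, gripper open.
Joint ranges: [-2.83, 2.83], [-0.83, 2.19], [0.07, 2.5], [-1.14, 4.28], [0.01, 3], [-2.97, 2.97]. Speed limits (rad/s): [1.89, 1.89, 2.22, 3.14, 3.14, 3.14].

INTERFACE

Orientations are given as a rotation vector (axis times angle).
In Python, from plant import r gives the robot as it stands. Calls block until the motion is done:
- r.move_pose(position, orientation): joint-space move of the TCP to a pose.
- r.move_linear(position, ori=None, max_speed=0.15, f_stop=None): straight line of the TCP; ori=None keeps the orientation; max_speed is the mean speed in m/s. With f_stop (N) it stops when the force on the tool has changed by that much, and returns True; else False.
- r.move_j(angles): joint-space move.
- r.command_gripper(opening): finger opening in m; the grip force is fixed at half the most; returns when the fingers have stopped.
- r.wait(seconds).
- r.inverse_kinematics(position, orientation): joint angles nearest the present ones, or None.
- r.get_state(): the state.
- r.camera(name): name is "side" or "top" or "wrist"; returns a dict with "img" (480x640x3 uint8, red, green, blue), "fx", "fy", "cx", "cy" (pixels), "extrinsics" (4x4, takes a point from world to camera coordinates). Camera axes: x right, y up, looking along -z (the intrinsics and any distortion apply to the point x, -y, -z); pixel columns grow to the right and rows downward; lengths in m; the calibration is good to about 2 mm. A picture is of the moment at which its call begins. There is no depth.
A pose or a line that the arm cannot do raises r.IKError and nothing moves.
- r.close_job(): hands the job in, once; it reports no verdict.
Trained networks look in a picture, given as the dict that the camera call returned (one of the last four; its "shot" number tells which), for a name from the list of things; names that differ only in an ending like _2 or _b are one class to them, and where a whole thing is asked for, a point or a joint stands for the part that bears it (a point fixed in the world has none). Each returns a list of dicts, best first, with "score" (0 to 1); they miss things now and then, are a little off and sometimes report something else, mostly with a low value. They report only what shows in the picture. A call takes as long as a camera call.
- r.search_frame(picture, name): "position" ([column, row] in pixels, amid what is visible of it).
- r.place_of(picture, name): "position" ([column, row] in pixels: a listed point, or the origin of a listed thing).
The state is a dict: "time_s": time; "joints": joint angles; "qvel": joint speeds; "tau": joint torques, N m; "tool_pos": TCP position; "orientation": TCP orientation; "force": force on the tool from outside, world axes, zero at the start; "moment": the same for the moment, N m; "width": finger opening in m.
Only numpy, scipy, OpenCV 4.12 (cv2) and the standard library are available. Lean on these libraries where they do the work, as an engineer would, in place of code of your own. Each camera call takes 0.05 s, during which the arm holds its last target.

## Working session

There is one attempt and no reset: what is moved stays moved. The work goes in short steps, each a Python script; the robot and the scene stay as the last script left them, time stands still between calls to the robot, and variables do not carry over. Pictures are saved under pics/ and viewed, and the job is handed in when it is done.

```bash
ls; mkdir -p pics; python3 - <<'E'
from plant import r
import cv2,numpy as np
s=r.get_state();print(s)
for n in ["side","top","wrist"]:
    p=r.camera(n)
    cv2.imwrite(f"pics/a_{n}.png",p["img"][:,:,::-1])
    print(n,p["fx"],p["fy"],p["cx"],p["cy"],[k for k in p if k!='img'],np.round(p["extrinsics"],4).tolist())
    for t in ["lever_face","lever_pivot","grip","handlebar","throttle_pad","bottle_mid","beaker_mid"]:
        q=r.place_of(p,t); print(t,[(np.round(a["position"],1).tolist(),round(a["score"],2)) for a in q[:2]])
print(r.get_state()["time_s"])
E
```

```text
pics
{'time_s': 0.0, 'joints': array([ 1.06521240e+00,  1.16497982e-01,  1.44227605e+00, -1.23960872e-05,
        1.58399255e+00, -3.78255456e-02]), 'qvel': array([-0.00061542, -0.00074045, -0.00162631,  0.00114597,  0.00119152,
       -0.0010894 ]), 'tau': array([-1.66157031e-03, -7.21271753e+01, -6.22611165e+01,  7.78850424e-02,
        2.36711826e-02, -1.30511266e-04]), 'tool_pos': array([0.30427519, 0.60229826, 0.21789039]), 'orientation': array([-1.39549472, -0.85737581,  0.85904041]), 'force': array([ 0.50501457, -0.36606841,  0.20283215]), 'moment': array([ 0.0173432 ,  0.02907857, -0.02158972]), 'width': 0.09275941263815847}
side 585.6597109415299 585.6597109415299 315.32863062880807 230.9344593683402 ['fx', 'fy', 'cx', 'cy', 'extrinsics', 'shot'] [[-0.9963, -0.0849, 0.0133, 0.5739], [0.0616, -0.598, 0.7991, -0.0841], [-0.0599, 0.7969, 0.6011, -0.9122], [0.0, 0.0, 0.0, 1.0]]
lever_face [([314.0, 167.3], 0.66)]
lever_pivot [([299.7, 203.2], 0.56), ([429.9, 349.1], 0.15)]
grip [([261.1, 175.6], 0.9)]
handlebar [([290.4, 334.0], 0.61)]
throttle_pad []
bottle_mid [([430.8, 348.2]
[... 182 characters left out ...]
94], [0.9874, -0.0201, 0.1567, -0.6022], [-0.1567, 0.001, 0.9876, -0.8576], [0.0, 0.0, 0.0, 1.0]]
lever_face [([404.2, 242.8], 0.78)]
lever_pivot [([350.7, 237.4], 0.75)]
grip [([383.9, 199.3], 0.64)]
handlebar [([287.4, 248.6], 0.96)]
throttle_pad [([214.9, 226.9], 0.69)]
bottle_mid [([240.2, 334.8], 0.68)]
beaker_mid [([298.3, 330.8], 0.58)]
wrist 413.1860995322644 413.1860995322644 321.52904353833503 241.49945957193907 ['fx', 'fy', 'cx', 'cy', 'extrinsics', 'shot'] [[0.4499, 0.8931, 0.0009, -0.6754], [-0.8552, 0.4311, -0.2879, 0.0348], [-0.2575, 0.1288, 0.9577, -0.3907], [0.0, 0.0, 0.0, 1.0]]
lever_face []
lever_pivot []
grip []
handlebar []
throttle_pad []
bottle_mid []
beaker_mid []
1.2
```

View pics/a_side.png

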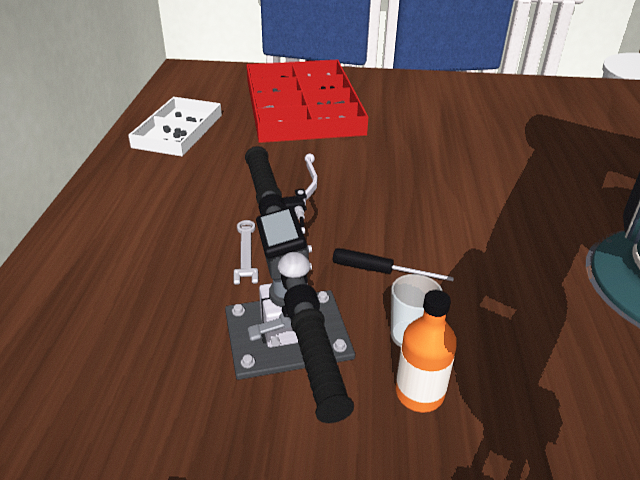

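View pics/a_top.png

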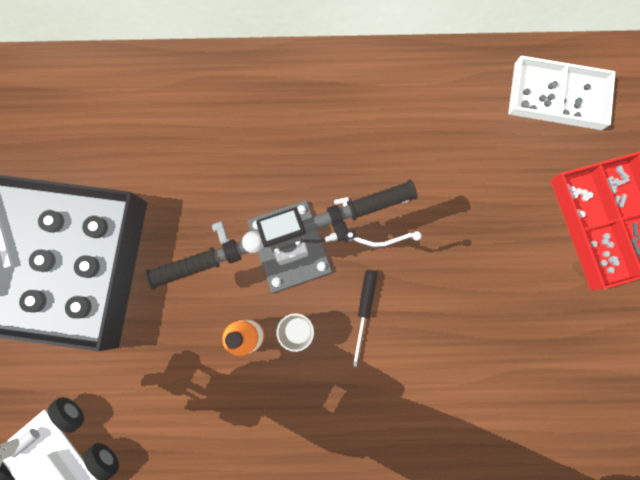

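```bash
cat > h.py <<'E'
import numpy as np
def ray(p,uv):
    E=p["extrinsics"];R=E[:3,:3];t=E[:3,3]
    d=np.array([(uv[0]-p["cx"])/p["fx"],-(uv[1]-p["cy"])/p["fy"],-1.0])
    return -R.T@t,R.T@d
def atz(p,uv,z):
    o,d=ray(p,uv);return o+d*(z-o[2])/d[2]
def proj(p,X):
    c=p["extrinsics"][:3,:3]@np.asarray(X)+p["extrinsics"][:3,3]
    return np.array([p["cx"]+p["fx"]*c[0]/-c[2],p["cy"]-p["fy"]*c[1]/-c[2]])
E
python3 - <<'E'
from plant import r
from h import *
import cv2
t=r.camera("top");s=r.camera("side")
for n,a in dict(face=(404.2,242.8),pivot=(350.7,237.4),grip=(383.9,199.3)).items(): print(n,atz(t,a,.15))
print("hb",atz(t,(287.4,248.6),0),"thr",atz(t,(214.9,226.9),.14),"bottle",atz(t,(240.2,334.8),.0825),"beaker",atz(t,(298.3,330.8),.0425))
for n,a in dict(face=(314,167.3),pivot=(299.7,203.2),grip=(261.1,175.6)).items(): print("side",n,atz(s,a,.15))
print("hb",atz(s,(290.4,334),0),"bottle",atz(s,(430.8,348.2),.0825))
im=t["img"][150:300,310:470,::-1]
cv2.imwrite("pics/b_top.png",cv2.resize(im,None,fx=5,fy=4,interpolation=cv2.INTER_CUBIC)[:600,:800])
im=s["img"][100:250,200:400,::-1]
cv2.imwrite("pics/b_side.png",cv2.resize(im,None,fx=4,fy=4,interpolation=cv2.INTER_CUBIC)[:600,:800])
E
```

```text
face [ 0.58191054 -0.04650921  0.15      ]
pivot [0.59328166 0.04585789 0.15      ]
grip [ 0.65999434 -0.01455735  0.15      ]
hb [0.59737051 0.16686708 0.        ] thr [0.61861125 0.28430351 0.14      ] bottle [0.4285213  0.24830018 0.0825    ] beaker [0.43222344 0.14430213 0.0425    ]
side face [ 0.58361673 -0.04187351  0.15      ]
side pivot [0.59494544 0.05672043 0.15      ]
side grip [ 0.6596172  -0.00959738  0.15      ]
hb [0.59721036 0.16185007 0.        ] bottle [0.41917829 0.24466602 0.0825    ]
```

View pics/b_top.png

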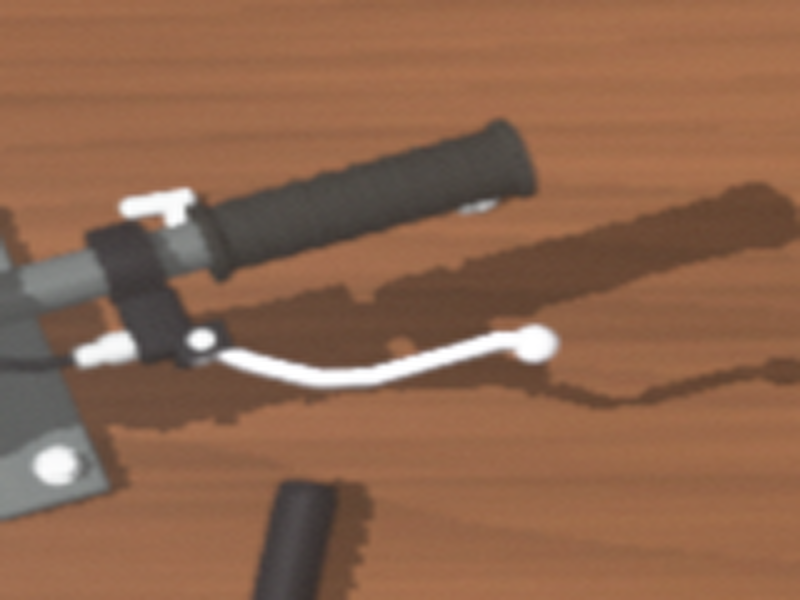

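View pics/b_side.png

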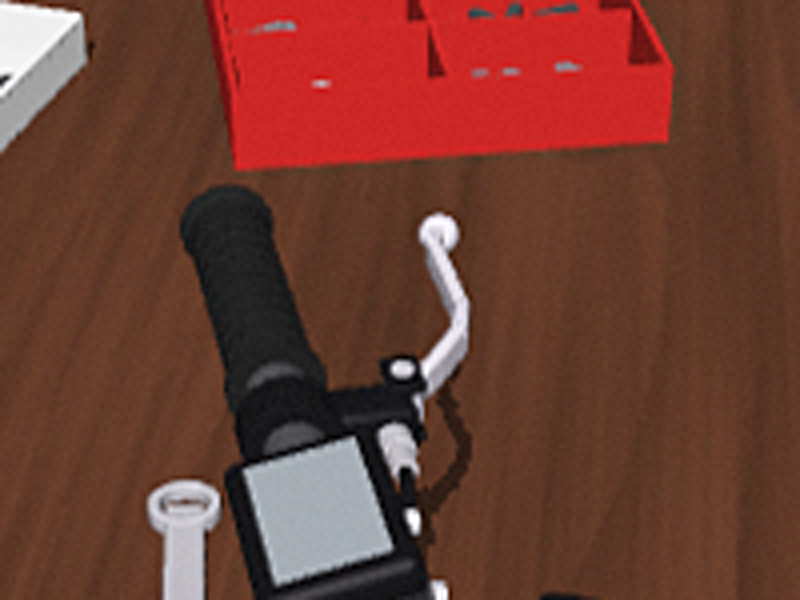

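```bash
python3 - <<'E'
from plant import r
from h import *
from scipy.optimize import least_squares
from scipy.spatial.transform import Rotation as Ro
t=r.camera("top");s=r.camera("side")
T=lambda c,w:(310+c/5,150+w/4)
S=lambda c,w:(200+c/4,100+w/4)
def tri(a,b):
    o1,d1=ray(t,a);o2,d2=ray(s,b)
    k,res,_,_=np.linalg.lstsq(np.c_[d1,-d2],o2-o1,rcond=None)
    p,q=o1+k[0]*d1,o2+k[1]*d2
    return (p+q)/2,np.linalg.norm(p-q)
print("ball",tri(T(533,343),S(438,232)))
print("pin",tri(T(202,340),S(402,370)))
print("det face",tri((404.2,242.8),(314,167.3)))
print("det pivot",tri((350.7,237.4),(299.7,203.2)))
print("det grip",tri((383.9,199.3),(261.1,175.6)))
for n,a in dict(b1=T(370,378),b2=T(500,342)).items(): print(n,atz(t,a,.155))
for n in("lever_face","lever_pivot","grip","handlebar"):
  for c in (t,s): print(n,[(np.round(a["position"],1),round(a["score"],2)) for a in r.place_of(c,n)[:1]])
st=r.get_state();print(Ro.from_rotvec(st["orientation"]).as_matrix().round(3),st["time_s"])
E
```

```text
ball (array([ 0.5933684 , -0.06851214,  0.15046125]), np.float64(0.0007989578851573519))
pin (array([0.59519388, 0.04700814, 0.16145108]), np.float64(0.000730772666881169))
det face (array([ 0.5832305 , -0.04713857,  0.14672888]), np.float64(0.0016345225770788329))
det pivot (array([0.59539961, 0.04532159, 0.14206182]), np.float64(0.0015910871781454347))
det grip (array([ 0.6607313 , -0.01503654,  0.14663312]), np.float64(0.00020017176597803886))
b1 [ 0.57890691 -0.01071694  0.155     ]
b2 [ 0.59368981 -0.05621341  0.155     ]
lever_face [(array([401.4, 242.6]), 0.65)]
lever_face [(array([315. , 169.9]), 0.75)]
lever_pivot []
lever_pivot [(array([300.6, 202.4]), 0.87)]
grip [(array([384.7, 200.3]), 0.72)]
grip [(array([263.6, 172.7]), 0.85)]
handlebar [(array([286. , 249.5]), 0.65)]
handlebar [(array([288.8, 333.6]), 0.6)]
[[ 0.451 -0.    -0.893]
 [ 0.893 -0.     0.451]
 [-0.    -1.     0.   ]] 1.8
```

```bash
cat >> h.py <<'E'
from scipy.spatial.transform import Rotation as Ro
YAW=np.deg2rad(18);PIV=np.array([.595,.047])
def pose(th,back,z=.132):
    "tool fixed to the lever frame at lever angle th; finger back `back` m off the face"
    M=Ro.from_euler('z',YAW+th).as_matrix()
    p=M@np.array([-.036-.0175-back,-.078,0]);p[:2]+=PIV;p[2]=z
    y=np.array([0,0,-1.]);x=M[:,0]
    return p,Ro.from_matrix(np.c_[x,y,np.cross(x,y)]).as_rotvec()
E
python3 - <<'E'
from plant import r
from h import *
import cv2
r.command_gripper(0.0)
s=r.get_state();print(s["time_s"],s["width"])
p,o=pose(0,.045,.26)
r.move_pose(p,o)
p,o=pose(0,.045); r.move_linear(p,o,max_speed=.1)
s=r.get_state();print(s["time_s"],s["tool_pos"],p,s["force"],s["joints"])
for n in("top","side","wrist"):
    c=r.camera(n);im=c["img"][:,:,::-1]
    if n=="top": im=cv2.resize(im[150:300,310:510],None,fx=4,fy=4)
    if n=="side": im=cv2.resize(im[80:230,220:420],None,fx=4,fy=4)
    cv2.imwrite(f"pics/c_{n}.png",im)
E
```

```text
3.25 0.00044310689083284095
7.1583 [ 0.5257058  -0.05767229  0.13265027] [ 0.52542426 -0.05762058  0.132     ] [ 0.43597066  0.85221913 -0.1459443 ] [-1.57488847e-01 -1.70449895e-01  1.86216868e+00 -2.52412961e-05
  1.44897866e+00 -4.71649123e-01]
```

View pics/c_top.png

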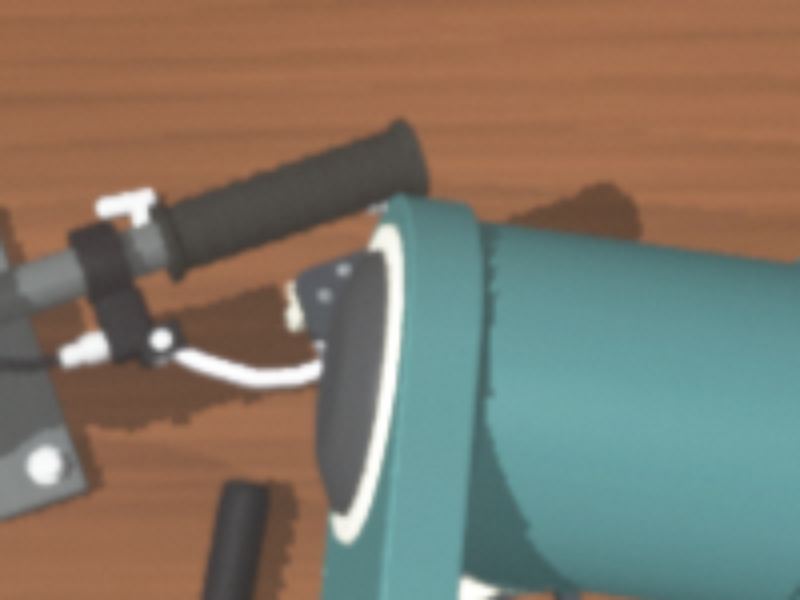

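View pics/c_side.png

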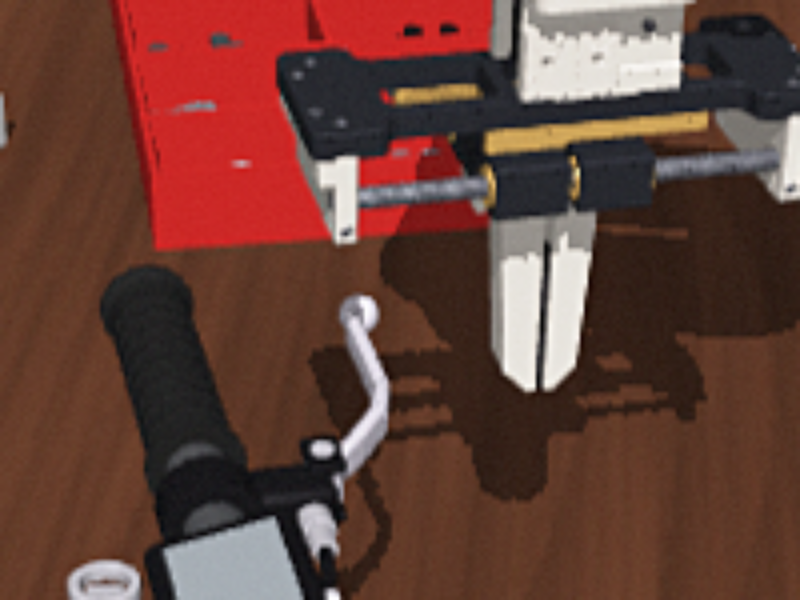

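View pics/c_wrist.png

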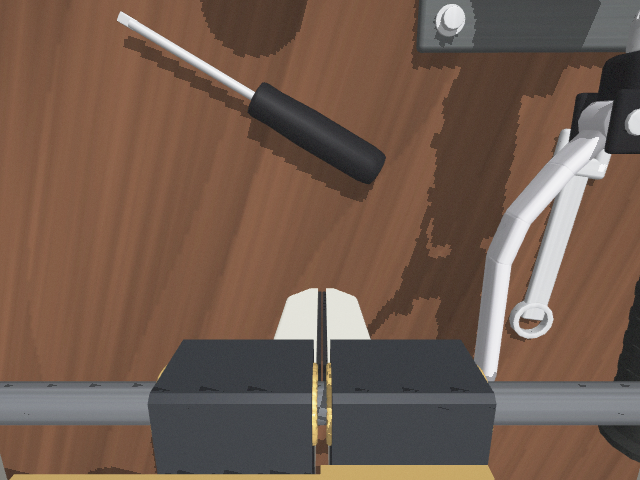

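```bash
python3 - <<'E'
from plant import r
from h import *
F0=r.get_state()["force"]
p,o=pose(0,.006,.130)
print(r.move_linear(p,o,max_speed=.08,f_stop=6))
def rep(th,b=0):
    s=r.get_state();d=Ro.from_rotvec(s["orientation"]).as_matrix()
    print(round(th,3),b,"t",round(s["time_s"],2),"Ftool",np.round(d.T@(s["force"]-F0),2), np.round(s["tool_pos"],4))
rep(0,.006)
for th in(0,.06,.12,.18,.24):
    p,o=pose(th,0,.130)
    h=r.move_linear(p,o,max_speed=.05,f_stop=8);rep(th)
    if h: print("hit");break
import cv2
c=r.camera("side");cv2.imwrite("pics/d_side.png",cv2.resize(c["img"][80:230,220:420,::-1],None,fx=4,fy=4))
c=r.camera("wrist");cv2.imwrite("pics/d_wrist.png",c["img"][:,:,::-1])
E
```

```text
False
0 0.006 t 7.95 Ftool [0.13 0.11 0.34] [ 0.5624 -0.0455  0.1297]
0 0 t 8.22 Ftool [-0.35 -0.93  0.15] [ 0.5683 -0.0437  0.1301]
0.06 0 t 8.48 Ftool [-1.44 -0.08  1.31] [ 0.5735 -0.0452  0.13  ]
0.12 0 t 8.75 Ftool [-2.05 -1.63 -0.32] [ 0.5791 -0.0463  0.13  ]
0.18 0 t 9.02 Ftool [-3.01 -1.54 -0.97] [ 0.5847 -0.0471  0.13  ]
0.24 0 t 9.28 Ftool [-3.63 -1.22 -0.9 ] [ 0.5903 -0.0475  0.13  ]
```

View pics/d_side.png

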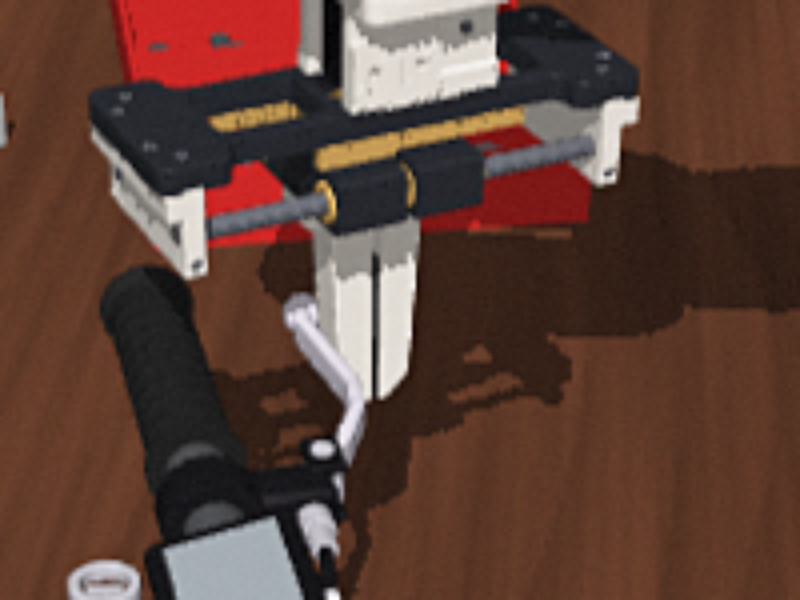

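View pics/d_wrist.png

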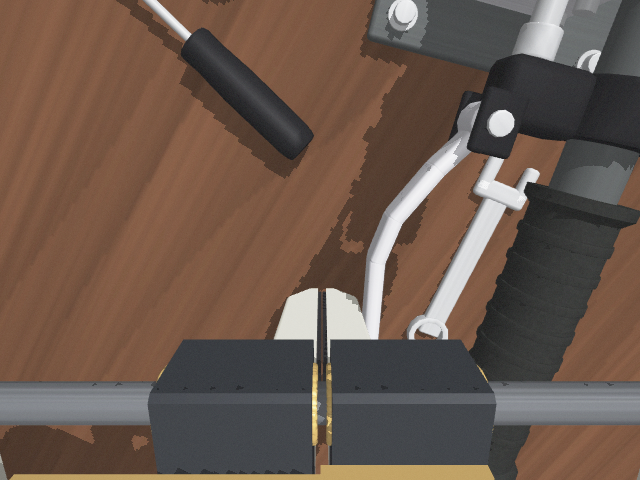

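```bash
python3 - <<'E'
from plant import r
from h import *
def f():
    a=[]
    for _ in range(4):
        s=r.get_state();a.append(Ro.from_rotvec(s["orientation"]).as_matrix().T@s["force"]);r.wait(.03)
    return np.mean(a,0),s
th=.24
while th<.36:
    th+=.008
    p,o=pose(th,0,.130)
    h=r.move_linear(p,o,max_speed=.02,f_stop=7)
    F,s=f();print(round(th,3),h,round(s["time_s"],2),F.round(2),s["tool_pos"].round(4),(p-s["tool_pos"]).round(4))
    if -F[0]>9.5: break
E
```

```text
0.248 False 9.73 [-3.98 -0.54 -2.84] [ 0.5913 -0.0476  0.13  ] [0.0001 0.0001 0.    ]
0.256 False 10.12 [-3.95 -0.68 -2.73] [ 0.5921 -0.0475  0.13  ] [-0.  0.  0.]
0.264 False 10.5 [-4.23 -0.72 -2.48] [ 0.5928 -0.0476  0.13  ] [-0.  0. -0.]
0.272 False 10.88 [-4.53  0.13 -2.25] [ 0.5936 -0.0476  0.13  ] [-0. -0. -0.]
0.28 False 11.27 [-3.94 -0.87 -2.11] [ 0.5943 -0.0476  0.13  ] [ 0. -0. -0.]
0.288 False 11.65 [-3.97 -0.47 -2.38] [ 0.5951 -0.0476  0.13  ] [ 0. -0.  0.]
0.296 False 12.03 [-4.53 -0.96 -2.47] [ 0.5958 -0.0476  0.13  ] [0. 0. 0.]
0.304 False 12.42 [-4.42 -0.89 -2.45] [ 0.5966 -0.0476  0.13  ] [ 0.  0. -0.]
0.312 False 12.8 [-4.18 -0.43 -2.59] [ 0.5973 -0.0476  0.13  ] [ 0.  0. -0.]
0.32 False 13.18 [-5.06 -0.51 -2.54] [ 0.5981 -0.0476  0.13  ] [ 0.      0.0001 -0.    ]
0.328 False 13.57 [-4.63 -0.85 -2.69] [ 0.5989 -0.0476  0.13  ] [-0.  0.  0.]
0.336 False 13.95 [-4.42 -0.61 -3.06] [ 0.5996 -0.0475  0.13  ] [-0.      0.0001 -0.    ]
0.344 False 14.33 [-4.99 -0.52 -2.81] [ 0.6004 -0.0475  0.13  ] [-0.      0.0001  0.    ]
0.352 False 14.72 [-6.59 -1.36 -2.11] [ 0.601  -0.0475  0.13  ] [ 0.0002  0.0002 -0.    ]
0.36 False 15.1 [-11.88  -3.01   0.16] [ 0.6012 -0.0477  0.1299] [0.0007 0.0003 0.0001]
```

```bash
cat >> h.py <<'E'
def force(r,n=5):
    a=[]
    for _ in range(n):
        s=r.get_state();a.append(Ro.from_rotvec(s["orientation"]).as_matrix().T@s["force"]);r.wait(.03)
    return np.mean(a,0),s
E
python3 - <<'E'
from plant import r
from h import *
import cv2
print(force(r)[0].round(2))
r.wait(.7)
F,s=force(r);print(F.round(2),s["time_s"])
c=r.camera("side");cv2.imwrite("pics/e_side.png",cv2.resize(c["img"][80:230,220:420,::-1],None,fx=4,fy=4))
c=r.camera("top");cv2.imwrite("pics/e_top.png",cv2.resize(c["img"][150:300,310:510,::-1],None,fx=4,fy=4))
c=r.camera("wrist");cv2.imwrite("pics/e_wrist.png",c["img"][:,:,::-1])
E
```

```text
[-11.96  -3.11   0.29]
[-11.65  -3.41   0.48] 16.1333
```

View pics/e_side.png

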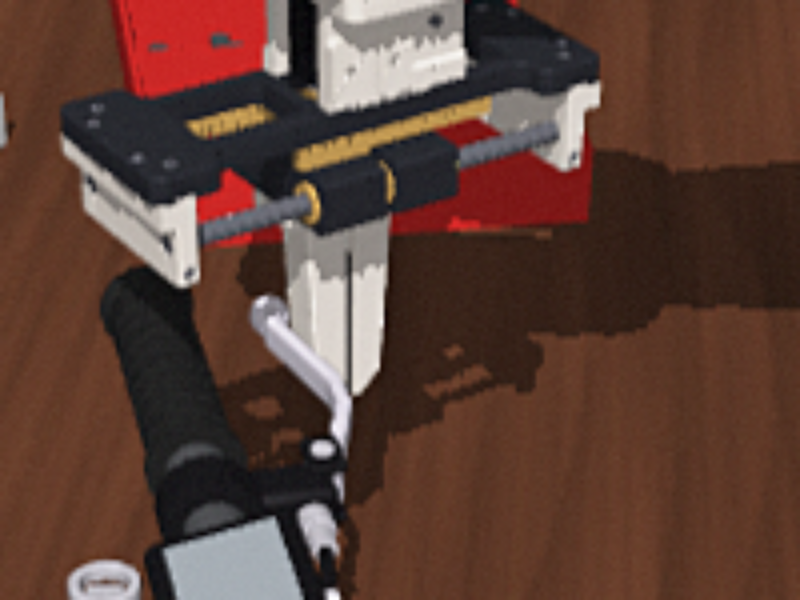

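View pics/e_wrist.png

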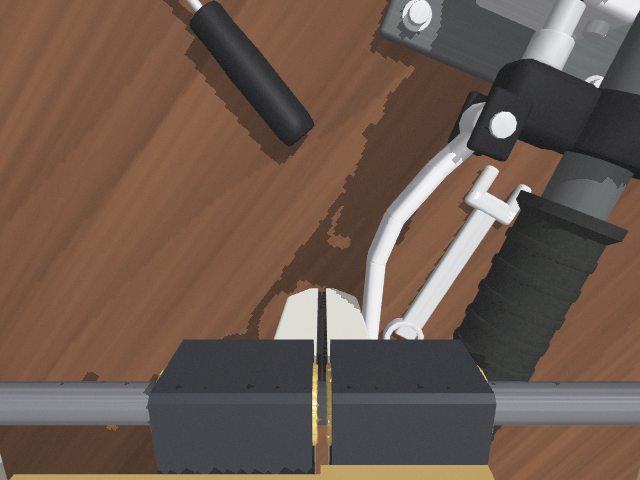

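```bash
python3 - <<'E'
from plant import r
from h import *
import cv2
for th,b in((.24,0),(.12,0),(0,.002),(0,.015)):
    p,o=pose(th,b,.130); r.move_linear(p,o,max_speed=.06)
r.wait(.6)
F,s=force(r);print(F.round(2),s["time_s"])
c=r.camera("side");cv2.imwrite("pics/f_side.png",cv2.resize(c["img"][80:230,220:420,::-1],None,fx=4,fy=4))
E
```

```text
[-0.31  0.07 -0.16] 18.4667
```

View pics/f_side.png

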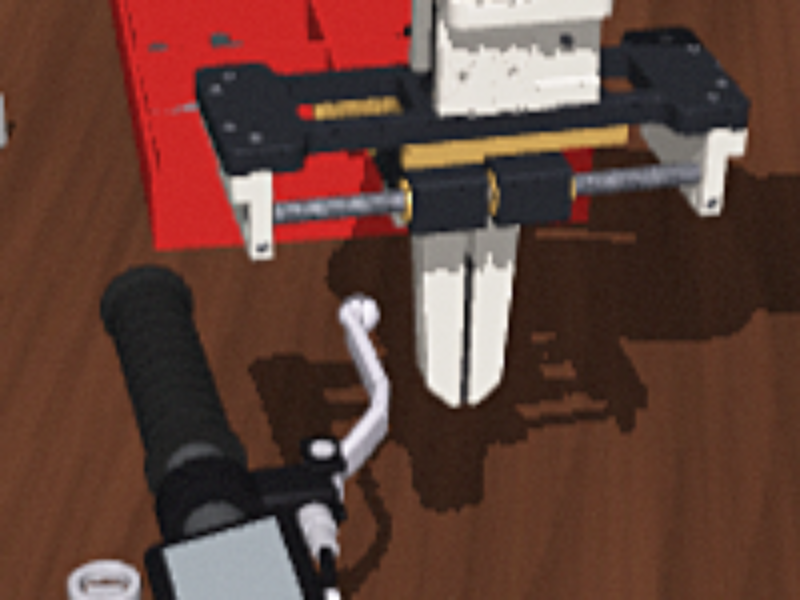

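The lever is back at its rest place: the ball is at crop (358,310), as before the press. There is visible air between blade and fingers. I'll press again now.

```bash
python3 - <<'E'
from plant import r
from h import *
import cv2
for th in(0,.06,.12,.18,.24,.30,.336):
    p,o=pose(th,0,.130)
    if r.move_linear(p,o,max_speed=.05,f_stop=9): print("hit",th);break
for th in(.344,.352,.356,.360,.363,.366):
    p,o=pose(th,0,.130); h=r.move_linear(p,o,max_speed=.02,f_stop=9)
    F,s=force(r);print(th,h,round(s["time_s"],2),F.round(2))
    if -F[0]>11.3: break
r.wait(1.0)
F,s=force(r);print(F.round(2),s["time_s"])
c=r.camera("side");cv2.imwrite("pics/g_side.png",c["img"][:,:,::-1])
E
```

```text
0.344 False 20.97 [-4.95  0.54 -2.58]
0.352 False 21.38 [-5.14 -0.01 -2.07]
0.356 False 21.8 [-7.84 -0.62 -0.87]
0.36 False 22.22 [-10.68  -1.32   0.25]
0.363 False 22.63 [-12.38  -2.63   1.34]
[-12.22  -2.36   1.35] 23.8
```

View pics/g_side.png

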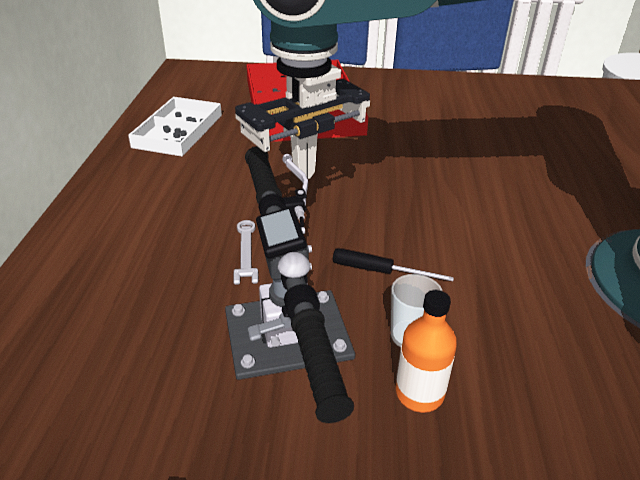

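The lever is held pressed at about 12 N (ball at about (287,158)). The spanner, driver, beaker and bottle are where they were.

```bash
python3 -c "
from plant import r
r.close_job()"
```

```text
the job is handed in; nothing more can be done
```

The brake lever was pressed firm twice, as asked, and the job was handed in with the second press still held.

- **First press:** with the shut fingers' outer back I followed the lever's arc. The push rose through about 4–5 N of free travel and then sharply to about 12 N at the stop, where I held it for a little over 1 s.
- **Release:** I backed the fingers off. The side picture showed the lever back at its rest position with a clear gap to the fingers, and the measured force was about zero.
- **Second press:** it came up firm again at the same place. The push was 12.2–12.4 N and stayed steady for over 1 s before I handed in at about 24 s.

The last side picture shows the blade clear of the grip. The throttle side, bottle, beaker, spanner and screwdriver look unmoved.

**Disagreement:** the stop came at a commanded angle of about 0.35–0.36 rad instead of the stated 0.30. I put this down to the fingers tapering below the assumed width and a few mm of calibration error. I judged "firm" by the sharp rise in force and did not measure the lever angle.

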